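# Crank the kitchen mill

## Robot

A 7-joint arm with a two-finger parallel gripper is mounted at the origin on the work surface. World frame = base frame: x ahead of the robot, y to its left, z up, the work surface at z = 0. Lengths are in m, angles in degrees, forces in N, time in s.
With the tool pointing down it reaches from about 0.425 to 0.925 m from the base axis. Payload 6.8 kg.
Tool frame: the origin (TCP) lies on the centre line of the jaws, within the pads' length; the fingertips stand manip.tcp_to_tips ahead of it and the grasp point (between the pads) lies 3 mm ahead of it (manip.tcp_to_tips is the distance from the TCP to the fingertips, in m); z points along the fingers, y is the line along which they close (so a half turn about z gives the same grasp; the last joint's range is limited). The gripper opens to 88 mm and grips with 3 to 60 N. Pads are 20 mm wide; open, the fingers measure 115 mm over their backs; the gripper's body (75 mm by 178 mm) begins 61 mm behind the grasp point.
Start: joints at [68.176, 27.33, 1.283, 89.118, -0.659, 63.558, -4.761], TCP at [0.182, -0.65, 0.209] pointing down, gripper open.
Joint ranges: [-169.35, 169.35], [-19.33, 120.38], [-80.79, 83.38], [13.8, 139.57], [-78.32, 258.32], [9.67, 109.79], [-169.56, 169.56]. Speed limits (degrees/s): [136.94, 136.94, 180, 180, 180, 180, 180].

## Interface

Orientations are given as [roll, pitch, yaw] about the fixed x, y, z axes, in that order (R = Rz(yaw) Ry(pitch) Rx(roll)).
In Python, from plant import manip gives the robot as it stands.
- The arm moves only by the tool drive_tool, never from a script. Its argument "deltas" is a list of rows, each an object with "offset": the shift along the tool's x, y, z in m, a list of three; "angular": the turn, a rotation vector about the tool's x, y, z in degrees, a list of three; "hand": the opening, from 0 (shut) to 1 (fully open). A call has 1 to 20 rows; each row is the pose to reach, as a shift and turn from the pose commanded when the call began, along the tool's axes at that moment; what a row does not reach only later rows make up. A row lasts 1/12 s, in which the tool goes at most 41.7 mm and 7.16 degrees, less where a joint would pass 70% of its speed; a pose out of reach is approached as far as the arm can. A call with a gripper value outside its range is refused whole. The fingers move at their own pace and stop on an object; the grip force is fixed at half the most. Time passes only in rows, so rows that repeat a pose let the fingers close. It gives the time, the measured TCP pose, the force, the opening and the grip force at its end, in the units of the state.
- manip.sense(): the state, without advancing time (a new reading comes with each control period).
- manip.grab_frame(name): name is "side" or "top" or "wrist"; returns a dict with "color" (384x512x3 uint8, red, green, blue), "mtx" (3x3 intrinsics, pixels), "world_from_camera" (4x4, takes a point from camera to world coordinates); the wrist camera has in their place "mount" (4x4, takes a point from camera to tool coordinates, whose origin is the TCP and whose axes are the flange's). Camera axes: x right, y up, looking along -z (the intrinsics and any distortion apply to the point x, -y, -z); pixel columns grow to the right and rows downward; lengths in m; the calibration is good to about 2 mm. The wrist camera is an equidistant fisheye: a pixel r from the principal point sees the ray r / f radians off the axis. A picture is of the moment at which its call begins: read the wrist's pose just before it. There is no depth.
- manip.job_done(): hands the job in; it is judged then, once.
Trained networks look in a picture, given as the dict that the camera call returned (one of the last four; its "shot" number tells which), for a name from the list of things; names that differ only in an ending like _2 or _b are one class to them, and where a whole thing is asked for, a point or a joint stands for the part that bears it (a point fixed in the world has none). Each returns a list of dicts, best first, with "p" (0 to 1); they miss things now and then, are a little off and sometimes report something else, mostly with a low value. They report only what shows in the picture. A call takes as long as a camera call. They do not tell look-alikes from the thing itself.
- manip.boxes_of(name, picture): "position" ([row, column] in pixels, amid what is visible of it).
- manip.spot_point(name, picture): "position" ([row, column] in pixels: a listed point, or the origin of a listed thing).
The state is a dict: "clock": time; "joint_pos": joint angles; "joint_vel": joint speeds; "effort": joint torques, N m; "position": TCP position; "eef_rot": TCP orientation; "force": force on the tool from outside, world axes, zero at the start; "moment": the same for the moment, N m; "finger_gap": opening from 0.0 (shut) to 1.0 (fully open); "gripper_force": force on a finger pad.
Only numpy, scipy, OpenCV 4.12 (cv2) and the standard library are available. Lean on these libraries where they do the work, as an engineer would, in place of code of your own. Each camera call takes 0.05 s, during which the arm holds its last target. There are 200 camera calls.

## Task

Pick up the mill's own crank from the worktop (the one with the square hub block, not the bent rod crank), set it fully down onto the square shaft on top of the mill, and wind it clockwise, as seen from above, through at least two full turns. Leave the crank sitting on the shaft.

Things in the scene. Friction and masses are not known exactly. Their poses are not given: they have to be found in the camera images.
- mill: fixed hand mill: wooden box 140 mm square, 112 mm high, steel cone above. Origin: centre of underside, z up along the shaft axis, x and y along the box sides. On the cone a collar 52 mm across turns with the shaft; its top, 150 mm above the origin, is where the hub rests. Above it the shaft is 16 mm square for 24 mm, then an 8 mm cone tip (6 mm across at the top), ending 182 mm above the origin
- mill_shaft (a joint): turn of the mill's shaft in rad, always 0 at the start, growing clockwise seen from above; no stop, all turns are counted. At 0 the square's sides are parallel to the mill's x and y axes. Steady friction of about 0.06 N m; stays where it is left
- crank: loose steel crank, 150 to 240 g, lying hub down, knob up. Hub block 40 x 40 x 30 mm with a 19 mm square hole through it, parallel to its sides (3 mm chamfer below: slips on at up to about 10 degrees off, at any quarter turn). Flat arm 14 mm wide, 22 to 30 mm above the origin, along x to an upright round wooden knob. Origin: centre of the hub's underside (hole's mouth); z up, x towards the knob
- crank_grip (a point): middle of the crank's knob, 70 mm along x and 53 mm above the crank's origin; knob 22 mm across, from 32 to 74 mm above that origin. It spins on its pin (so this point's yaw means nothing) with 0.03 N m stiffness: lifted by the knob, the crank keeps its heading; on the shaft, a hand that holds the knob and does not turn can carry it round full circles
Mind the look-alikes: they are no part of the job. Leave any red look-alike of the crank alone.

How it is judged (in metres and radians):
On the way, in this order (a step that is already met when the one before it is completed fails the run):
1. the crank sits fully down on the shaft, not yet wound (horizontal distance between crank and mill below 0.008 m and z of crank in the frame of mill below 0.157 m and angle between crank's own z axis and vertical below 0.2 rad and value of joint mill_shaft below 1.5 rad), for 0.2 s.
2. a first full turn clockwise with the crank on the shaft (horizontal distance between crank and mill below 0.01 m and z of crank in the frame of mill below 0.165 m and value of joint mill_shaft above 5.7 rad), for 0.2 s.
At the end, for the whole second after the job is handed in: Shaft wound at least two turns clockwise (mill_shaft above 11.8 rad, which allows for the play of the square; more does no harm); crank at rest fully down on the shaft: hub underside within 7 mm of the collar top height, within 8 mm of the shaft axis, upright within 0.15 rad (value of joint mill_shaft above 11.8 rad and horizontal distance between crank and mill below 0.008 m and z of crank in the frame of mill between 0.143 and 0.157 m and angle between crank's own z axis and vertical below 0.15 rad and linear speed of crank below 0.03 m/s); the robot touches nothing.
It also fails if it takes over 72 s, if anything falls off the work surface, if the arm or the gripper's body presses on something with over 40 N, if the wrist force passes 120 N, or if a joint passes its speed limit or range.

## Working session

There is one attempt and no reset: what is moved stays moved. The work goes in short steps, Python scripts to look and compute and a tool call to move; the robot and the scene stay as the last step left them, time stands still between calls to the robot, and variables do not carry over. Pictures are saved under pics/ and viewed, at most 10 in all, crops included, and the job is handed in when it is done.

Besides the shell and the picture viewer there is one more tool, called as a command line: name --argument value ..., lists and objects as JSON in quotes. drive_tool: Moves the arm, as the interface text tells. Its arguments: {"type":"object","properties":{"deltas":{"type":"array"}},"required":["deltas"]}

```bash
ls; mkdir -p pics; python3 - <<'E'
from plant import manip
import cv2,numpy as np
print(manip.sense()); print(manip.tcp_to_tips)
ims=[]
for n in ("side","top"):
    f=manip.grab_frame(n); ims.append(f["color"])
    print(n,f["mtx"].tolist(),np.round(f["world_from_camera"],4).tolist(),[k for k in f])
    for t in ("crank","mill"):
        print(t,manip.boxes_of(t,f)[:5],manip.spot_point(t,f)[:5])
    print(manip.spot_point("crank_grip",f)[:5])
im=np.vstack(ims)[...,::-1]
cv2.imwrite("pics/a.png",cv2.resize(np.hstack(ims)[...,::-1],(800,300)))
cv2.imwrite("pics/top0.png",cv2.resize(ims[1][...,::-1],(800,600),interpolation=cv2.INTER_CUBIC))
E
```

```text
pics
{'clock': 0.0, 'joint_pos': array([68.17800082, 27.37318673,  1.28155357, 89.17643526, -0.65862376,
       63.55980599, -4.76107066]), 'joint_vel': array([ 0.06169969,  0.09501878,  0.01186391, -0.02610821,  0.06013031,
       -0.04566426,  0.00259113]), 'effort': array([ 2.92241439e-04, -5.82847381e+01,  1.53576605e+00, -2.72606581e+01,
       -5.41074446e-02,  1.68763997e-02,  9.88406805e-05]), 'position': array([ 0.18164035, -0.64945592,  0.20852666]), 'eef_rot': array([-1.79898289e+02,  8.46515056e-03,  1.56285156e+01]), 'force': array([ 0.3874666 , -0.36359548, -0.14555637]), 'moment': array([-0.00253842,  0.0194671 , -0.00208277]), 'gripper_force': 0.0, 'finger_gap': 1.0019478393391361}
0.022
side [[451.97443578427027, 0.0, 257.54405426981305], [0.0, 451.97443578427027, 183.13408351677782], [0.0, 0.0, 1.0]] [[0.9985, 0.0346, -0.0433, 0.4159], [-0.0545, 0.7506, -0.6585, -0.6513], [0.0097, 0.6599, 0.7513, 0.8174], [0.0, 0.0, 0.0, 1.0]] ['color', 'mtx', 'world_from_camera', 'shot']
crank [{'position': [316.4, 312.8], 'p': 0.98}, {'position': [299.3, 181.3], 'p': 0.85}, {'posi
[... 675 characters left out ...]
0.0363], [0.0057, 0.1937, 0.9811, 0.9274], [0.0, 0.0, 0.0, 1.0]] ['color', 'mtx', 'world_from_camera', 'shot']
crank [{'position': [209.2, 374.7], 'p': 0.88}, {'position': [156.2, 356.5], 'p': 0.87}, {'position': [198.6, 309.0], 'p': 0.75}, {'position': [255.2, 341.9], 'p': 0.55}] [{'position': [195.6, 298.1], 'p': 0.98}, {'position': [203.7, 378.9], 'p': 0.86}, {'position': [250.5, 334.8], 'p': 0.82}, {'position': [158.6, 360.5], 'p': 0.71}]
mill [{'position': [148.5, 155.8], 'p': 0.92}] [{'position': [154.3, 163.9], 'p': 0.98}]
[{'position': [157.8, 334.6], 'p': 0.69}, {'position': [273.8, 352.5], 'p': 0.64}, {'position': [218.2, 357.7], 'p': 0.61}, {'position': [210.0, 326.5], 'p': 0.56}]
```

View pics/a.png

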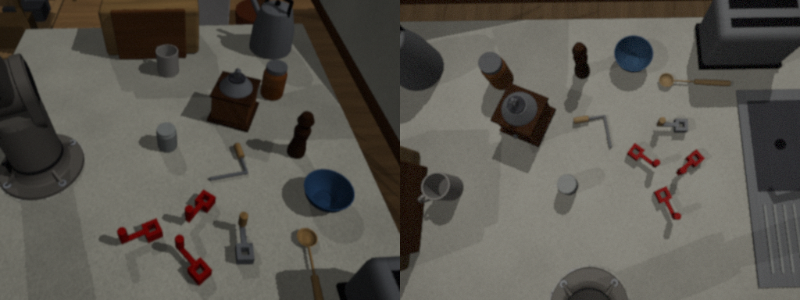

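View pics/top0.png

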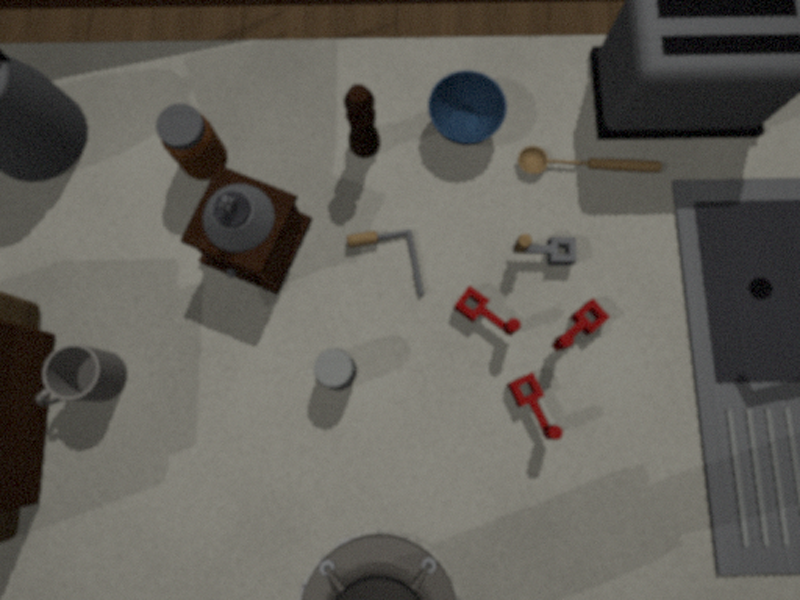

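The top view (800x600) shows these candidates:
- Steel crank with hub at (561,250) and knob at (523,243).
- Red look-alikes at (485,310), (580,325) and (535,405).
- Bent rod crank at (395,255).

I choose the steel one with the square hub. The mill is at (240,220).

```bash
cat > h.py <<'E'
import numpy as np,cv2
from scipy.optimize import least_squares
def ray(f,rc):
    K=f["mtx"];T=np.array(f["world_from_camera"])
    d=np.array([(rc[1]-K[0][2])/K[0][0],-(rc[0]-K[1][2])/K[1][1],-1])
    return T[:3,3],T[:3,:3]@d
def onz(f,rc,z):
    o,d=ray(f,rc); return o+d*(z-o[2])/d[2]
def proj(f,P):
    T=np.array(f["world_from_camera"]);K=np.array(f["mtx"])
    c=(np.atleast_2d(P)-T[:3,3])@T[:3,:3]
    return np.c_[K[0,0]*c[:,0]/-c[:,2]+K[0,2],K[1,1]*-c[:,1]/-c[:,2]+K[1,2]]
def tri(fs,rcs):
    r=[ray(f,p) for f,p in zip(fs,rcs)]
    A=0;b=0
    for o,d in r:
        d=d/np.linalg.norm(d);M=np.eye(3)-np.outer(d,d);A=A+M;b=b+M@o
    return np.linalg.solve(A,b)
def sq(c,yaw,s,z):
    a=np.radians(yaw)+np.pi/4+np.arange(4)*np.pi/2
    return np.c_[c[0]+s/2**.5*np.cos(a),c[1]+s/2**.5*np.sin(a),np.full(4,z)]
E
python3 - <<'E'
from plant import manip
from h import *
s=manip.grab_frame("side");t=manip.grab_frame("top")
print("hub z0",onz(s,(326.8,316.1),0),onz(t,(158.6,360.5),0),tri((s,t),((326.8,316.1),(158.6,360.5))))
print("grip",onz(s,(281.3,311.2),.053),onz(t,(157.8,334.6),.053),tri((s,t),((281.3,311.2),(157.8,334.6))))
print("mill",onz(s,(144,300.6),0),onz(t,(154.3,163.9),0))
def crop(f,c,r,k): 
    x,y=c;return cv2.resize(f["color"][y-r:y+r,x-r:x+r,::-1],(k,k),interpolation=cv2.INTER_CUBIC)
a=np.hstack([crop(t,(158,146),50,400),crop(s,(302,130),50,400)])
# crops: brighten
b=np.clip(a.astype(float)*1.8,0,255).astype('uint8')
cv2.imwrite("pics/mill.png",b)
a=np.hstack([crop(t,(350,158),32,400),crop(s,(313,305),40,400)])
cv2.imwrite("pics/crank.png",np.clip(a*1.6,0,255).astype('uint8'))
np.save("side.npy",s,allow_pickle=True);np.save("top.npy",t,allow_pickle=True)
E
```

```text
hub z0 [ 0.55360181 -0.29969271  0.        ] [ 0.55558898 -0.31042286  0.        ] [ 0.55114424 -0.30605122  0.01480409]
grip [ 0.54794739 -0.23293746  0.053     ] [ 0.54303074 -0.23202922  0.053     ] [ 0.54608501 -0.23232289  0.05064182]
mill [5.82638102e-01 1.95616710e-01 1.11022302e-16] [0.57678397 0.19453881 0.        ]
```

View pics/mill.png

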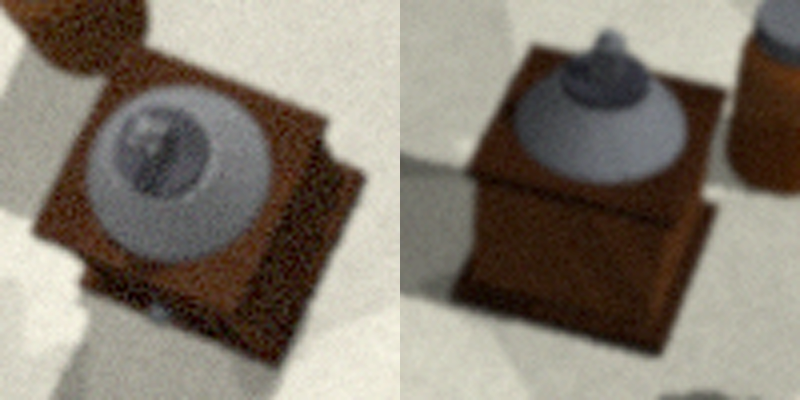

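View pics/crank.png

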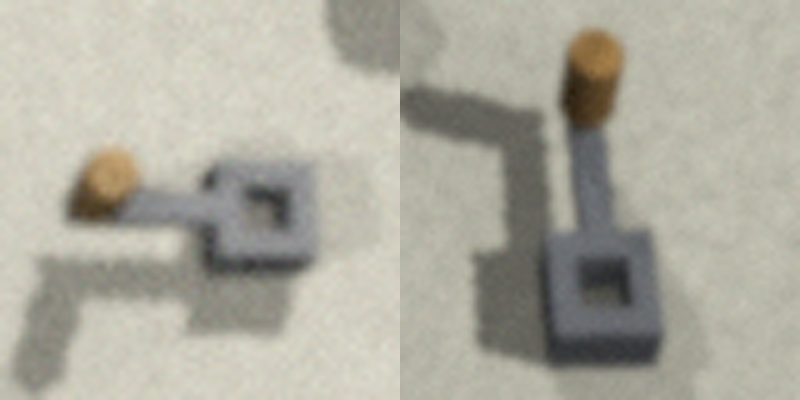

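The mill crop shows the box corners and the shaft tip (top crop (150,125), side crop (610,38)). The crank crop confirms the choice: a grey square hub with a square hole at (265,210), a flat arm and an upright wooden knob at (110,180).

```bash
python3 - <<'E'
from h import *
s=np.load("side.npy",allow_pickle=True).item();t=np.load("top.npy",allow_pickle=True).item()
def P(a,o,k): return np.array(o)+np.array(a,float)/k
to=(108,96);so=(252,80)
obs=[]  # frame,pixel
T=[P(p,to,4) for p in [(130,45),(328,118),(35,235),(240,310)]]
S=[P(p,so,4) for p in [(135,45),(328,95),(70,172),(290,222)]]
for n,f,L in(("top",t,T),("side",s,S)):
    W=np.array([onz(f,p[::-1],.112)[:2] for p in L]);print(n,W.round(4).tolist(),"mean",W.mean(0))
    for i,j in((0,1),(2,3),(0,2),(1,3)):
        d=W[j]-W[i];print(np.linalg.norm(d).round(4),np.degrees(np.arctan2(d[1],d[0])).round(1)%90)
for n,f,L in(("top",t,[P(p,to,4) for p in[(365,178),(280,368),(82,290)]]),("side",s,[P(p,so,4) for p in[(55,300),(260,353),(315,205)]])):
    W=np.array([onz(f,p[::-1],.0)[:2] for p in L]);print("base",n,W.round(4).tolist())
    for i,j in((0,1),(1,2)):
        d=W[j]-W[i];print(np.linalg.norm(d).round(4),np.degrees(np.arctan2(d[1],d[0])).round(1)%90)
for nm,z,a,b in(("tip",.182,(150,125),(210,38)),("collar",.15,(165,150),(205,78))):
    a=P(a,to,4)[::-1];b=P(b,so,4)[::-1];print(nm,onz(t,a,z),onz(s,b,z),tri((t,s),(a,b)))
co=(318,126);ko=(273,265)
for nm,z,a,b in(("hubtopcorners",.03,[(215,160),(315,163),(312,262),(213,257)],[(145,235),(252,230),(260,330),(148,335)]),("knobtop",.074,[(113,168)],[(195,50)]),("hole",.03,[(267,208)],[(205,282)])):
    A=np.array([onz(t,P(p,co,6.25)[::-1],z)[:2] for p in a]);B=np.array([onz(s,P(p,ko,5)[::-1],z)[:2] for p in b])
    for n,W in(("t",A),("s",B)):
        print(nm,n,W.mean(0))
        if len(W)>1: 
            d=np.roll(W,-1,0)-W;print(np.linalg.norm(d,axis=1).round(4),np.degrees(np.arctan2(d[:,1],d[:,0])).round(1)%90)
    print(tri((t,s),(P(a[0],co,6.25)[::-1],P(b[0],ko,5)[::-1])))
from plant import manip
w=manip.sense();print(w["joint_pos"],w["position"])
E
```

```text
top [[0.6556, 0.2239], [0.6087, 0.1088], [0.5419, 0.2729], [0.4959, 0.1563]] mean [0.57550823 0.19044628]
0.1243 67.8
0.1253 68.5
0.1238 66.69999999999999
0.1224 67.1
side [[0.5448, 0.2727], [0.6588, 0.2181], [0.4949, 0.1537], [0.6179, 0.1051]] mean [0.57912629 0.18740173]
0.1265 64.4
0.1323 68.4
0.1291 67.3
0.1201 70.1
base top [[0.6123, 0.1042], [0.4874, 0.1566], [0.5408, 0.2836]]
0.1355 67.19999999999999
0.1378 67.2
base side [[0.4891, 0.1594], [0.6132, 0.1074], [0.6694, 0.2411]]
0.1345 67.3
0.145 67.2
tip [0.57826613 0.18934191 0.182     ] [0.57557735 0.18572506 0.182     ] [0.57760864 0.18964776 0.17975838]
collar [0.57653713 0.19034722 0.15      ] [0.57596779 0.18993127 0.15      ] [0.57629779 0.19032614 0.14982874]
hubtopcorners t [ 0.54396702 -0.30061105]
[0.04   0.0411 0.0392 0.0402] [87.1 83.9 85.9 84.9]
hubtopcorners s [ 0.54479208 -0.30201102]
[0.04   0.0385 0.0406 0.0384] [ 0.  85.7 89.7 84.8]
[ 0.54263408 -0.28229272  0.04204972]
knobtop t [ 0.54876302 -0.23157687]
knobtop s [ 0.54754922 -0.23147739]
[ 0.54804078 -0.23153962  0.07442634]
hole t [ 0.54488946 -0.30197478]
hole s [ 0.54614572 -0.30218225]
[ 0.54565895 -0.30208654  0.02942544]
[68.17850562 27.33060413  1.28355378 89.11860961 -0.65888137 63.55780819
 -4.760928  ] [ 0.18184438 -0.65005615  0.20945232]
```

drive_tool --deltas '[{"offset": [0.1, -0.065, 0.01], "angular": [0, 0, 4], "hand": 0.6}, {"offset": [0.2, -0.13, 0.02], "angular": [0, 0, 8], "hand": 0.6}, {"offset": [0.3, -0.196, 0.03], "angular": [0, 0, 12], "hand": 0.6}, {"offset": [0.4, -0.262, 0.04], "angular": [0, 0, 16], "hand": 0.6}, {"offset": [0.465, -0.3045, 0.05], "angular": [0, 0, 18.6], "hand": 0.6}, {"offset": [0.465, -0.3045, 0.05], "angular": [0, 0, 18.6], "hand": 0.6}, {"offset": [0.465, -0.3045, 0.05], "angular": [0, 0, 18.6], "hand": 0.6}, {"offset": [0.465, -0.3045, 0.05], "angular": [0, 0, 18.6], "hand": 0.6}, {"offset": [0.465, -0.3045, 0.05], "angular": [0, 0, 18.6], "hand": 0.6}, {"offset": [0.465, -0.3045, 0.05], "angular": [0, 0, 18.6], "hand": 0.6}, {"offset": [0.465, -0.3045, 0.05], "angular": [0, 0, 18.6], "hand": 0.6}, {"offset": [0.465, -0.3045, 0.05], "angular": [0, 0, 18.6], "hand": 0.6}, {"offset": [0.465, -0.3045, 0.05], "angular": [0, 0, 18.6], "hand": 0.6}, {"offset": [0.465, -0.3045, 0.05], "angular": [0, 0, 18.6], "hand": 0.6}, {"offset": [0.465, -0.3045, 0.05], "angular": [0, 0, 18.6], "hand": 0.6}, {"offset": [0.465, -0.3045, 0.05], "angular": [0, 0, 18.6], "hand": 0.6}, {"offset": [0.465, -0.3045, 0.05], "angular": [0, 0, 18.6], "hand": 0.6}, {"offset": [0.465, -0.3045, 0.05], "angular": [0, 0, 18.6], "hand": 0.6}, {"offset": [0.465, -0.3045, 0.05], "angular": [0, 0, 18.6], "hand": 0.6}, {"offset": [0.465, -0.3045, 0.05], "angular": [0, 0, 18.6], "hand": 0.6}]'

```text
clock: 2.37
position: [0.5469, -0.2329, 0.1597]
eef_rot: [180.0, -0.0, -3.1]
force: [0.3, 1.1, 0.2]
finger_gap: 0.606
gripper_force: 0.0
```

```bash
python3 - <<'E'
from plant import manip
import cv2,numpy as np
print(manip.sense())
f=manip.grab_frame("wrist");print(f["mount"],f["mtx"],manip.spot_point("crank_grip",f)[:3],manip.spot_point("crank",f)[:3])
cv2.imwrite("pics/w1.png",np.clip(f["color"][...,::-1]*1.5,0,255).astype('uint8'))
E
```

```text
{'clock': 2.3667, 'joint_pos': array([ 21.65345646,  22.90459048,  -5.93370661, 103.03337514,
         2.87636548,  54.19610995, -78.59578537]), 'joint_vel': array([-0.22593095, -0.00797849, -0.37470495, -0.0240804 , -0.15606041,
       -0.07777881, -0.04644085]), 'effort': array([-2.18496274e-02, -5.11386716e+01, -1.25352801e-01, -2.47535115e+01,
       -8.19556735e-03, -6.65402343e-02,  3.27048547e-03]), 'position': array([ 0.54694008, -0.23289409,  0.1596655 ]), 'eef_rot': array([ 1.79971765e+02, -4.04998936e-03, -3.09720339e+00]), 'force': array([0.33878125, 1.09850285, 0.16945391]), 'moment': array([ 0.05594425, -0.01784291, -0.01746705]), 'gripper_force': 0.0, 'finger_gap': 0.6057973698620078}
[[ 9.39292803e-04  9.62126202e-01  2.72602803e-01  7.47476564e-02]
 [ 9.99999462e-01 -7.83591978e-04 -6.80029411e-04  1.71888765e-03]
 [-4.40664744e-04  2.72603295e-01 -9.62126421e-01 -1.75279399e-01]
 [ 0.00000000e+00  0.00000000e+00  0.00000000e+00  1.00000000e+00]] [[297.31863964   0.         257.34336352]
 [  0.         297.31863964 191.29590877]
 [  0.           0.           1.        ]] [{'position': [185.3, 258.1], 'p': 0.93}, {'position': [310.1, 306.0], 'p': 0.47}, {'position': [294.0, 240.9], 'p': 0.42}] [{'position': [171.0, 311.5], 'p': 0.89}, {'position': [242.1, 195.8], 'p': 0.84}, {'position': [326.3, 263.6], 'p': 0.69}]
```

View pics/w1.png

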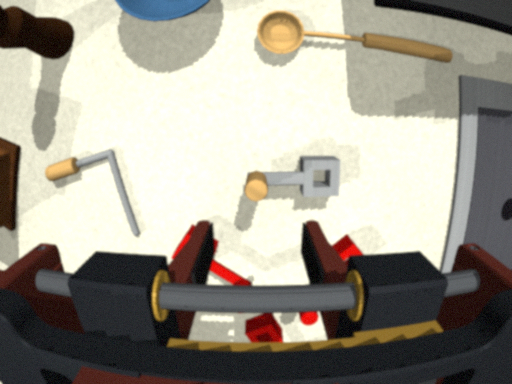

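Wrist view: the steel knob is at (257,186) and the hub at (320,176). The nearest red pieces sit well below, around (190,240).

```bash
cat >> h.py <<'E'
from scipy.spatial.transform import Rotation as Ro
def wonz(f,st,rc,z):
    K=np.array(f["mtx"]);M=np.array(f["mount"]);u=np.array([rc[1]-K[0,2],rc[0]-K[1,2]])/K[0,0];r=np.linalg.norm(u)
    d=np.array([*(u/r*np.sin(r)),np.cos(r)])*[1,-1,-1]
    R=Ro.from_euler("xyz",st["eef_rot"],degrees=True).as_matrix()
    o=R@M[:3,3]+st["position"];d=R@M[:3,:3]@d
    return o+d*(z-o[2])/d[2]
E
python3 - <<'E'
from plant import manip
from h import *
st=manip.sense();f=manip.grab_frame("wrist")
for p,z in(((185.3,258.1),.053),((182,257),.074),((171,311.5),0),((176,320),.03)): print(p,wonz(f,st,p,z))
E
```

```text
(185.3, 258.1) [ 0.54825495 -0.2347892   0.053     ]
(182, 257) [ 0.55687489 -0.23417147  0.074     ]
(171, 311.5) [ 0.54842908 -0.29715286  0.        ]
(176, 320) [ 0.54915471 -0.30105872  0.03      ]
```

drive_tool --deltas '[{"offset": [0.001, 0, 0.025], "angular": [0, 0, 0], "hand": 0.6}, {"offset": [0.001, 0, 0.05], "angular": [0, 0, 0], "hand": 0.6}, {"offset": [0.001, 0, 0.07], "angular": [0, 0, 0], "hand": 0.6}, {"offset": [0.001, 0, 0.085], "angular": [0, 0, 0], "hand": 0.6}, {"offset": [0.001, 0, 0.095], "angular": [0, 0, 0], "hand": 0.6}, {"offset": [0.001, 0, 0.102], "angular": [0, 0, 0], "hand": 0.6}, {"offset": [0.001, 0, 0.102], "angular": [0, 0, 0], "hand": 0.6}, {"offset": [0.001, 0, 0.102], "angular": [0, 0, 0], "hand": 0.6}, {"offset": [0.001, 0, 0.102], "angular": [0, 0, 0], "hand": 0}, {"offset": [0.001, 0, 0.102], "angular": [0, 0, 0], "hand": 0}, {"offset": [0.001, 0, 0.102], "angular": [0, 0, 0], "hand": 0}, {"offset": [0.001, 0, 0.102], "angular": [0, 0, 0], "hand": 0}, {"offset": [0.001, 0, 0.102], "angular": [0, 0, 0], "hand": 0}, {"offset": [0.001, 0, 0.102], "angular": [0, 0, 0], "hand": 0}, {"offset": [0.001, 0, 0.102], "angular": [0, 0, 0], "hand": 0}, {"offset": [0.001, 0, 0.102], "angular": [0, 0, 0], "hand": 0}, {"offset": [0.001, 0, 0.102], "angular": [0, 0, 0], "hand": 0}, {"offset": [0.001, 0, 0.102], "angular": [0, 0, 0], "hand": 0}]'

```text
clock: 4.07
position: [0.5488, -0.2315, 0.0576]
eef_rot: [-180.0, -0.0, -3.0]
force: [0.1, 1.0, 2.6]
finger_gap: 0.228
gripper_force: 30.0
```

drive_tool --deltas '[{"offset": [0, 0, -0.01], "angular": [0, 0, 0], "hand": 0}, {"offset": [0, 0, -0.03], "angular": [0, 0, 0], "hand": 0}, {"offset": [0, 0, -0.055], "angular": [0, 0, 0], "hand": 0}, {"offset": [0, 0, -0.085], "angular": [0, 0, 0], "hand": 0}, {"offset": [0, 0, -0.115], "angular": [0, 0, 0], "hand": 0}, {"offset": [0, 0, -0.145], "angular": [0, 0, 0], "hand": 0}, {"offset": [0, 0, -0.175], "angular": [0, 0, 0], "hand": 0}, {"offset": [0, 0, -0.2], "angular": [0, 0, 0], "hand": 0}, {"offset": [0, 0, -0.215], "angular": [0, 0, 0], "hand": 0}, {"offset": [0, 0, -0.225], "angular": [0, 0, 0], "hand": 0}, {"offset": [0, 0, -0.225], "angular": [0, 0, 0], "hand": 0}, {"offset": [0, 0, -0.225], "angular": [0, 0, 0], "hand": 0}]'

```text
clock: 5.07
position: [0.5482, -0.2315, 0.282]
eef_rot: [-180.0, 0.0, -3.0]
force: [0.3, 1.0, -2.5]
finger_gap: 0.228
gripper_force: 30.0
```

drive_tool --deltas '[{"offset": [0, -0.005, 0], "angular": [0, 0, 0], "hand": 0}, {"offset": [0.001, -0.02, 0], "angular": [0, 0, 1], "hand": 0}, {"offset": [0.003, -0.045, 0], "angular": [0, 0, 2], "hand": 0}, {"offset": [0.005, -0.075, 0], "angular": [0, 0, 3], "hand": 0}, {"offset": [0.007, -0.108, 0], "angular": [0, 0, 4.5], "hand": 0}, {"offset": [0.009, -0.141, 0], "angular": [0, 0, 6], "hand": 0}, {"offset": [0.011, -0.174, 0], "angular": [0, 0, 7.5], "hand": 0}, {"offset": [0.013, -0.207, 0], "angular": [0, 0, 9], "hand": 0}, {"offset": [0.015, -0.24, 0], "angular": [0, 0, 10.5], "hand": 0}, {"offset": [0.017, -0.273, 0], "angular": [0, 0, 12], "hand": 0}, {"offset": [0.019, -0.306, 0], "angular": [0, 0, 13.5], "hand": 0}, {"offset": [0.021, -0.339, 0], "angular": [0, 0, 15], "hand": 0}, {"offset": [0.023, -0.372, 0], "angular": [0, 0, 16.5], "hand": 0}, {"offset": [0.025, -0.405, 0], "angular": [0, 0, 17.5], "hand": 0}, {"offset": [0.027, -0.435, 0], "angular": [0, 0, 18.5], "hand": 0}, {"offset": [0.028, -0.46, 0], "angular": [0, 0, 19.5], "hand": 0}, {"offset": [0.029, -0.478, 0], "angular": [0, 0, 20], "hand": 0}, {"offset": [0.029, -0.488, 0], "angular": [0, 0, 20], "hand": 0}, {"offset": [0.029, -0.488, 0], "angular": [0, 0, 20], "hand": 0}, {"offset": [0.029, -0.488, 0], "angular": [0, 0, 20], "hand": 0}]'

```text
clock: 6.73
position: [0.6025, 0.2536, 0.2813]
eef_rot: [179.9, 0.1, -22.9]
force: [-0.3, -1.4, -2.4]
finger_gap: 0.232
gripper_force: 30.0
```

```bash
python3 - <<'E'
from plant import manip
from h import *
st=manip.sense();print(st)
ims=[]
for n,c in(("top",(150,130)),("side",(305,90))):
    f=manip.grab_frame(n);x,y=c;ims.append(cv2.resize(f["color"][y-50:y+50,x-50:x+50,::-1],(400,400),interpolation=cv2.INTER_CUBIC))
    print(n,manip.spot_point("crank",f)[:5],manip.spot_point("crank_grip",f)[:3]);np.save(n+"2.npy",f,allow_pickle=True)
cv2.imwrite("pics/b.png",np.clip(np.hstack(ims)*1.8,0,255).astype('uint8'))
f=manip.grab_frame("wrist")
cv2.imwrite("pics/w2.png",np.clip(f["color"][...,::-1]*1.5,0,255).astype('uint8'))
np.save("w2.npy",f,allow_pickle=True)
E
```

```text
{'clock': 6.7333, 'joint_pos': array([ -17.3650713 ,   23.21802713,  -15.20463734,   86.32570056,
          6.2823172 ,   71.4120348 , -146.34580878]), 'joint_vel': array([ 1.41600283, -0.95842185,  1.34648373,  0.18345113,  0.22479701,
        0.19982758,  0.09098133]), 'effort': array([-1.88745908e+00, -5.58114016e+01, -3.32057633e+00, -2.97258765e+01,
       -7.12245097e-02, -2.32608046e-02, -5.94737520e-02]), 'position': array([0.60246541, 0.2536217 , 0.2813298 ]), 'eef_rot': array([ 1.79891571e+02,  5.47561212e-02, -2.29346761e+01]), 'force': array([-0.30189954, -1.41930666, -2.43419631]), 'moment': array([ 0.07472344, -0.03522289,  0.02649378]), 'gripper_force': 30.038071274757385, 'finger_gap': 0.23206896684199962}
top [{'position': [252.0, 336.2], 'p': 0.82}, {'position': [197.8, 300.2], 'p': 0.79}, {'position': [119.1, 140.3], 'p': 0.63}, {'position': [206.3, 375.5], 'p': 0.61}] [{'position': [276.8, 353.3], 'p': 0.69}, {'position': [212.0, 323.8], 'p': 0.65}, {'position': [217.1, 359.9], 'p': 0.54}]
side [{'position': [299.0, 193.1], 'p': 0.83}, {'position': [351.4, 256.4], 'p': 0.69}, {'position': [261.9, 258.2], 'p': 0.64}, {'position': [75.5, 309.1], 'p': 0.56}] [{'position': [308.4, 230.5], 'p': 0.58}, {'position': [300.1, 156.5], 'p': 0.57}, {'position': [34.2, 315.3], 'p': 0.45}]
```

View pics/b.png

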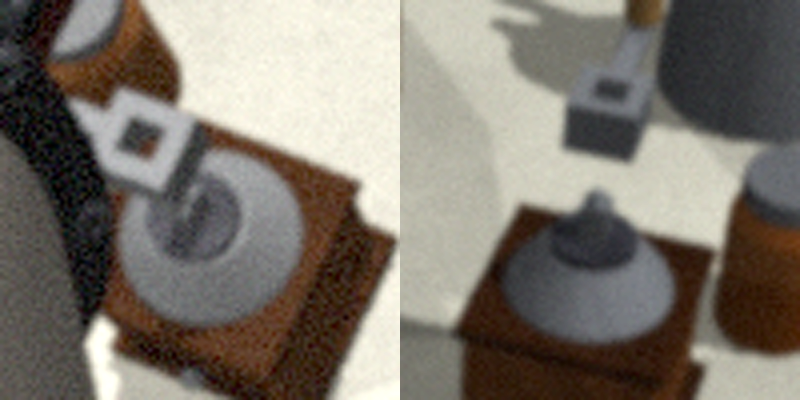

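View pics/w2.png

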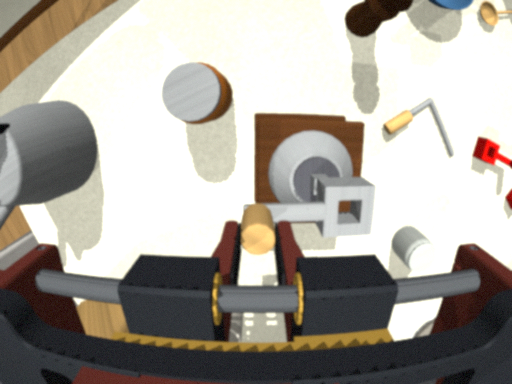

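Side/top crops: the crank is held level, with the hub above the mill and its hole at top crop (148,143) and side crop (610,90). Wrist view: hub top corners are near (330,178), (372,180), (370,233) and (325,235), roughly parallel to the box.

```bash
python3 - <<'E'
from plant import manip
from h import *
st=manip.sense()
t,s,w=[np.load(n+"2.npy",allow_pickle=True).item() for n in("top","side")]+[np.load("w2.npy",allow_pickle=True).item()]
z=.2537
a=(80+143/4,100+143/4);a=(80+143/4,100+143/4)
a=(80+142/4,100+142/4);b=(40+90/4,255+210/4)
print(onz(t,a,z)[:2],onz(s,b,z)[:2],tri((t,s),(a,b)))
W=np.array([wonz(w,st,(p[1],p[0]),z)[:2] for p in[(330,178),(372,180),(370,233),(325,235)]])
d=np.roll(W,-1,0)-W;print("hub",W.mean(0),np.linalg.norm(d,axis=1),np.degrees(np.arctan2(d[:,1],d[:,0]))%90)
C=np.array([onz(t,(80+p[1]/4,100+p[0]/4),z)[:2] for p in[(125,88),(207,122),(160,195)]])
d=np.diff(C,axis=0);print(np.linalg.norm(d,axis=1),np.degrees(np.arctan2(d[:,1],d[:,0]))%90,(C[0]+C[2])/2)
x,y=(wonz(w,st,p,.112)[:2] for p in((114,255),(115,345)));e=y-x;print("mill edge",np.degrees(np.arctan2(e[1],e[0]))%90,np.linalg.norm(e))
print("shaft/collar w",wonz(w,st,(182,320),.15)[:2],"cone",wonz(w,st,(170,311),.125)[:2])
# mill tip again this time
p,q=(80+215/4,100+180/4),(40+195/4,255+198/4)
h=st["position"][:2]
for g in(65,67,69): print(g,h+ -0.07*np.array([np.cos(np.radians(g)),np.sin(np.radians(g))]))
E
```

```text
[0.57357352 0.18752642] [0.57583598 0.18600269] [0.57550433 0.18847733 0.25156387]
hub [0.57986114 0.18564192] [0.03298494 0.04305914 0.03712333 0.04467411] [64.89029338 71.78523131 67.84458859 66.27575928]
[0.04379509 0.0420483 ] [65.51946768 60.1374188 ] [0.57402095 0.1873681 ]
mill edge 67.78918716015251 0.10651377138661017
shaft/collar w [0.57470549 0.18963339] cone [0.58439998 0.19193362]
65 [0.573578   0.18976473]
67 [0.5758101  0.18877093]
69 [0.57807552 0.18785564]
```

drive_tool --deltas '[{"offset": [0.0005, -0.0015, 0.005], "angular": [0, 0, 0], "hand": 0}, {"offset": [0.0005, -0.0015, 0.013], "angular": [0, 0, 0], "hand": 0}, {"offset": [0.0005, -0.0015, 0.022], "angular": [0, 0, 0], "hand": 0}, {"offset": [0.0005, -0.0015, 0.031], "angular": [0, 0, 0], "hand": 0}, {"offset": [0.0005, -0.0015, 0.038], "angular": [0, 0, 0], "hand": 0}, {"offset": [0.0005, -0.0015, 0.043], "angular": [0, 0, 0], "hand": 0}, {"offset": [0.0005, -0.0015, 0.048], "angular": [0, 0, 0], "hand": 0}, {"offset": [0.0005, -0.0015, 0.053], "angular": [0, 0, 0], "hand": 0}, {"offset": [0.0005, -0.0015, 0.056], "angular": [0, 0, 0], "hand": 0}, {"offset": [0.0005, -0.0015, 0.056], "angular": [0, 0, 0], "hand": 0}, {"offset": [0.0005, -0.0015, 0.056], "angular": [0, 0, 0], "hand": 0}]'

```text
clock: 8.0
position: [0.6057, 0.2577, 0.2291]
eef_rot: [-179.7, -0.2, -22.9]
force: [1.3, 3.1, 7.1]
finger_gap: 0.224
gripper_force: 30.2
```

drive_tool --deltas '[{"offset": [0, -0.0015, 0], "angular": [0, 0, 0], "hand": 0}, {"offset": [0, -0.003, 0], "angular": [0, 0, 0], "hand": 0}, {"offset": [0, -0.003, 0.004], "angular": [0, 0, 0], "hand": 0}, {"offset": [0, -0.003, 0.008], "angular": [0, 0, 0], "hand": 0}, {"offset": [0, -0.003, 0.008], "angular": [0, 0, 0], "hand": 0}, {"offset": [0, -0.003, 0.008], "angular": [0, 0, 0], "hand": 0}]'

```text
clock: 8.5
position: [0.6047, 0.2578, 0.2175]
eef_rot: [179.9, 0.1, -23.0]
force: [0.1, -0.2, -2.6]
finger_gap: 0.228
gripper_force: 30.0
```

```bash
python3 - <<'E'
from plant import manip
from h import *
st=manip.sense();print(st["position"],st["eef_rot"],st["force"],st["moment"])
ims=[]
for n,c in(("top",(150,130)),("side",(305,90))):
    f=manip.grab_frame(n);x,y=c;ims.append(cv2.resize(f["color"][y-50:y+50,x-50:x+50,::-1],(400,400),interpolation=cv2.INTER_CUBIC))
cv2.imwrite("pics/c.png",np.clip(np.hstack(ims)*1.8,0,255).astype('uint8'))
E
```

```text
[0.60470217 0.25775653 0.21747376] [ 1.79921257e+02  5.65615087e-02 -2.29794128e+01] [ 0.09949104 -0.15253674 -2.63154424] [ 0.14548471 -0.08684924 -0.03708269]
```

View pics/c.png

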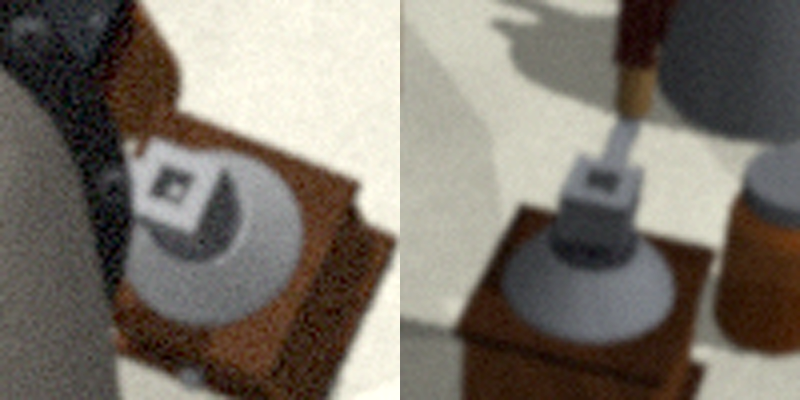

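The tip now shows inside the hub hole at (178,185), and there is no side load, so the hub is on the shaft about 10 mm above the collar. Next I lower it the rest of the way.

drive_tool --deltas '[{"offset": [0, 0, 0.004], "angular": [0, 0, 0], "hand": 0}, {"offset": [0, 0, 0.008], "angular": [0, 0, 0], "hand": 0}, {"offset": [0, 0, 0.011], "angular": [0, 0, 0], "hand": 0}, {"offset": [0, 0, 0.011], "angular": [0, 0, 0], "hand": 0}, {"offset": [0, 0, 0.011], "angular": [0, 0, 0], "hand": 0}, {"offset": [0, 0, 0.011], "angular": [0, 0, 0], "hand": 0}]'

```text
clock: 9.1
position: [0.6052, 0.2585, 0.2078]
eef_rot: [-180.0, -0.0, -23.0]
force: [0.3, 0.8, 0.8]
finger_gap: 0.228
gripper_force: 30.0
```

drive_tool --deltas '[{"offset": [0.0037, 0.0001, 0], "angular": [0, 0, 0], "hand": 0}, {"offset": [0.0097, 0.0007, 0], "angular": [0, 0, 0], "hand": 0}, {"offset": [0.0169, 0.0021, 0], "angular": [0, 0, 0], "hand": 0}, {"offset": [0.0239, 0.0042, 0], "angular": [0, 0, 0], "hand": 0}, {"offset": [0.0318, 0.0076, 0], "angular": [0, 0, 0], "hand": 0}, {"offset": [0.0391, 0.012, 0], "angular": [0, 0, 0], "hand": 0}, {"offset": [0.0459, 0.0172, 0], "angular": [0, 0, 0], "hand": 0}, {"offset": [0.052, 0.0232, 0], "angular": [0, 0, 0], "hand": 0}, {"offset": [0.0573, 0.0298, 0], "angular": [0, 0, 0], "hand": 0}, {"offset": [0.0618, 0.0371, 0], "angular": [0, 0, 0], "hand": 0}, {"offset": [0.0654, 0.0449, 0], "angular": [0, 0, 0], "hand": 0}, {"offset": [0.0679, 0.0531, 0], "angular": [0, 0, 0], "hand": 0}, {"offset": [0.0693, 0.0603, 0], "angular": [0, 0, 0], "hand": 0}, {"offset": [0.0699, 0.0663, 0], "angular": [0, 0, 0], "hand": 0}, {"offset": [0.07, 0.07, 0], "angular": [0, 0, 0], "hand": 0}, {"offset": [0.07, 0.07, 0], "angular": [0, 0, 0], "hand": 0}, {"offset": [0.07, 0.07, 0], "angular": [0, 0, 0], "hand": 0}]'

```text
clock: 10.52
position: [0.6421, 0.1657, 0.2075]
eef_rot: [179.9, -0.0, -23.0]
force: [0.2, -1.7, 1.0]
finger_gap: 0.225
gripper_force: 30.0
```

```bash
python3 -c "
from plant import manip
s=manip.sense();print(s['position'],s['eef_rot'],s['force'],s['moment'],s['joint_pos'])"
```

```text
[0.64207305 0.16567326 0.20749175] [ 1.79939950e+02 -1.49172092e-02 -2.29833128e+01] [ 0.23749252 -1.72990732  0.9821409 ] [-0.28372437 -0.1248971   0.10991939] [ -10.11950801   27.04388963  -13.7083871    90.16068145    6.9643574
   63.66177476 -138.46592279]
```

drive_tool --deltas '[{"offset": [-0.0009, 0.011, 0], "angular": [0, 0, 0], "hand": 0}, {"offset": [-0.0034, 0.0216, 0], "angular": [0, 0, 0], "hand": 0}, {"offset": [-0.0076, 0.0318, 0], "angular": [0, 0, 0], "hand": 0}, {"offset": [-0.0134, 0.0411, 0], "angular": [0, 0, 0], "hand": 0}, {"offset": [-0.0205, 0.0495, 0], "angular": [0, 0, 0], "hand": 0}, {"offset": [-0.0289, 0.0566, 0], "angular": [0, 0, 0], "hand": 0}, {"offset": [-0.0382, 0.0624, 0], "angular": [0, 0, 0], "hand": 0}, {"offset": [-0.0484, 0.0666, 0], "angular": [0, 0, 0], "hand": 0}, {"offset": [-0.059, 0.0691, 0], "angular": [0, 0, 0], "hand": 0}, {"offset": [-0.07, 0.07, 0], "angular": [0, 0, 0], "hand": 0}, {"offset": [-0.081, 0.0691, 0], "angular": [0, 0, 0], "hand": 0}, {"offset": [-0.0916, 0.0666, 0], "angular": [0, 0, 0], "hand": 0}, {"offset": [-0.1018, 0.0624, 0], "angular": [0, 0, 0], "hand": 0}, {"offset": [-0.1111, 0.0566, 0], "angular": [0, 0, 0], "hand": 0}, {"offset": [-0.1195, 0.0495, 0], "angular": [0, 0, 0], "hand": 0}, {"offset": [-0.1266, 0.0411, 0], "angular": [0, 0, 0], "hand": 0}, {"offset": [-0.1324, 0.0318, 0], "angular": [0, 0, 0], "hand": 0}, {"offset": [-0.1366, 0.0216, 0], "angular": [0, 0, 0], "hand": 0}, {"offset": [-0.1391, 0.011, 0], "angular": [0, 0, 0], "hand": 0}, {"offset": [-0.14, 0, 0], "angular": [0, 0, 0], "hand": 0}]'

```text
clock: 12.18
position: [0.5131, 0.2224, 0.2073]
eef_rot: [180.0, 0.0, -22.9]
force: [0.4, -0.6, 0.8]
finger_gap: 0.229
gripper_force: 30.0
```

```bash
python3 -c "
from plant import manip
s=manip.sense();print(s['position'],s['eef_rot'],s['force'],s['moment'],s['joint_pos'])"
```

```text
[0.51309506 0.22241531 0.20732987] [ 1.79971877e+02  3.88082323e-02 -2.29406307e+01] [ 0.35543923 -0.63499518  0.81916784] [-0.40942853  0.07084511 -0.04032621] [ -15.33208512   17.72105058  -17.74607376  104.321189      6.19862495
   58.94577835 -148.43705325]
```

drive_tool --deltas '[{"offset": [0.0009, -0.011, 0], "angular": [0, 0, 0], "hand": 0}, {"offset": [0.0034, -0.0216, 0], "angular": [0, 0, 0], "hand": 0}, {"offset": [0.0076, -0.0318, 0], "angular": [0, 0, 0], "hand": 0}, {"offset": [0.0134, -0.0411, 0], "angular": [0, 0, 0], "hand": 0}, {"offset": [0.0205, -0.0495, 0], "angular": [0, 0, 0], "hand": 0}, {"offset": [0.0289, -0.0566, 0], "angular": [0, 0, 0], "hand": 0}, {"offset": [0.0382, -0.0624, 0], "angular": [0, 0, 0], "hand": 0}, {"offset": [0.0484, -0.0666, 0], "angular": [0, 0, 0], "hand": 0}, {"offset": [0.059, -0.0691, 0], "angular": [0, 0, 0], "hand": 0}, {"offset": [0.07, -0.07, 0], "angular": [0, 0, 0], "hand": 0}, {"offset": [0.081, -0.0691, 0], "angular": [0, 0, 0], "hand": 0}, {"offset": [0.0916, -0.0666, 0], "angular": [0, 0, 0], "hand": 0}, {"offset": [0.1018, -0.0624, 0], "angular": [0, 0, 0], "hand": 0}, {"offset": [0.1111, -0.0566, 0], "angular": [0, 0, 0], "hand": 0}, {"offset": [0.1195, -0.0495, 0], "angular": [0, 0, 0], "hand": 0}, {"offset": [0.1266, -0.0411, 0], "angular": [0, 0, 0], "hand": 0}, {"offset": [0.1324, -0.0318, 0], "angular": [0, 0, 0], "hand": 0}, {"offset": [0.1366, -0.0216, 0], "angular": [0, 0, 0], "hand": 0}, {"offset": [0.1391, -0.011, 0], "angular": [0, 0, 0], "hand": 0}, {"offset": [0.14, 0, 0], "angular": [0, 0, 0], "hand": 0}]'

```text
clock: 13.85
position: [0.6422, 0.1652, 0.2075]
eef_rot: [-180.0, -0.0, -23.0]
force: [-0.5, 1.4, 0.3]
finger_gap: 0.225
gripper_force: 30.0
```

drive_tool --deltas '[{"offset": [-0.0009, 0.011, 0], "angular": [0, 0, 0], "hand": 0}, {"offset": [-0.0034, 0.0216, 0], "angular": [0, 0, 0], "hand": 0}, {"offset": [-0.0076, 0.0318, 0], "angular": [0, 0, 0], "hand": 0}, {"offset": [-0.0134, 0.0411, 0], "angular": [0, 0, 0], "hand": 0}, {"offset": [-0.0205, 0.0495, 0], "angular": [0, 0, 0], "hand": 0}, {"offset": [-0.0289, 0.0566, 0], "angular": [0, 0, 0], "hand": 0}, {"offset": [-0.0382, 0.0624, 0], "angular": [0, 0, 0], "hand": 0}, {"offset": [-0.0484, 0.0666, 0], "angular": [0, 0, 0], "hand": 0}, {"offset": [-0.059, 0.0691, 0], "angular": [0, 0, 0], "hand": 0}, {"offset": [-0.07, 0.07, 0], "angular": [0, 0, 0], "hand": 0}, {"offset": [-0.081, 0.0691, 0], "angular": [0, 0, 0], "hand": 0}, {"offset": [-0.0916, 0.0666, 0], "angular": [0, 0, 0], "hand": 0}, {"offset": [-0.1018, 0.0624, 0], "angular": [0, 0, 0], "hand": 0}, {"offset": [-0.1111, 0.0566, 0], "angular": [0, 0, 0], "hand": 0}, {"offset": [-0.1195, 0.0495, 0], "angular": [0, 0, 0], "hand": 0}, {"offset": [-0.1266, 0.0411, 0], "angular": [0, 0, 0], "hand": 0}, {"offset": [-0.1324, 0.0318, 0], "angular": [0, 0, 0], "hand": 0}, {"offset": [-0.1366, 0.0216, 0], "angular": [0, 0, 0], "hand": 0}, {"offset": [-0.1391, 0.011, 0], "angular": [0, 0, 0], "hand": 0}, {"offset": [-0.14, 0, 0], "angular": [0, 0, 0], "hand": 0}]'

```text
clock: 15.52
position: [0.5131, 0.2225, 0.2073]
eef_rot: [180.0, 0.0, -22.9]
force: [-0.5, -0.5, 0.8]
finger_gap: 0.232
gripper_force: 30.0
```

drive_tool --deltas '[{"offset": [0.0009, -0.011, 0], "angular": [0, 0, 0], "hand": 0}, {"offset": [0.0034, -0.0216, 0], "angular": [0, 0, 0], "hand": 0}, {"offset": [0.0076, -0.0318, 0], "angular": [0, 0, 0], "hand": 0}, {"offset": [0.0134, -0.0411, 0], "angular": [0, 0, 0], "hand": 0}, {"offset": [0.0205, -0.0495, 0], "angular": [0, 0, 0], "hand": 0}, {"offset": [0.0289, -0.0566, 0], "angular": [0, 0, 0], "hand": 0}, {"offset": [0.0382, -0.0624, 0], "angular": [0, 0, 0], "hand": 0}, {"offset": [0.0484, -0.0666, 0], "angular": [0, 0, 0], "hand": 0}, {"offset": [0.059, -0.0691, 0], "angular": [0, 0, 0], "hand": 0}, {"offset": [0.07, -0.07, 0], "angular": [0, 0, 0], "hand": 0}, {"offset": [0.081, -0.0691, 0], "angular": [0, 0, 0], "hand": 0}, {"offset": [0.0916, -0.0666, 0], "angular": [0, 0, 0], "hand": 0}, {"offset": [0.1018, -0.0624, 0], "angular": [0, 0, 0], "hand": 0}, {"offset": [0.1111, -0.0566, 0], "angular": [0, 0, 0], "hand": 0}, {"offset": [0.1195, -0.0495, 0], "angular": [0, 0, 0], "hand": 0}, {"offset": [0.1266, -0.0411, 0], "angular": [0, 0, 0], "hand": 0}, {"offset": [0.1324, -0.0318, 0], "angular": [0, 0, 0], "hand": 0}, {"offset": [0.1366, -0.0216, 0], "angular": [0, 0, 0], "hand": 0}, {"offset": [0.1391, -0.011, 0], "angular": [0, 0, 0], "hand": 0}, {"offset": [0.14, 0, 0], "angular": [0, 0, 0], "hand": 0}]'

```text
clock: 17.18
position: [0.6422, 0.1653, 0.2075]
eef_rot: [-180.0, -0.0, -23.0]
force: [-1.0, 2.2, 0.5]
finger_gap: 0.228
gripper_force: 30.0
```

```bash
python3 - <<'E'
from plant import manip
from h import *
st=manip.sense();print(st)
ims=[]
for n,c in(("top",(150,130)),("side",(305,90))):
    f=manip.grab_frame(n);x,y=c;ims.append(cv2.resize(f["color"][y-50:y+50,x-50:x+50,::-1],(400,400),interpolation=cv2.INTER_CUBIC))
cv2.imwrite("pics/d.png",np.clip(np.hstack(ims)*1.8,0,255).astype('uint8'))
E
```

```text
{'clock': 17.1833, 'joint_pos': array([  -8.22026872,   27.26998456,  -16.30573012,   90.06372447,
          8.23948793,   63.81971669, -139.43662273]), 'joint_vel': array([ 9.90840109, -7.27720475,  0.11513376, 11.61661502, -2.10328965,
       -4.16336165,  9.4942848 ]), 'effort': array([ -0.13399464, -56.7209065 ,  -1.66443709, -27.60857463,
         0.72375722,   0.2245953 ,  -0.1726872 ]), 'position': array([0.64218614, 0.16527359, 0.20750131]), 'eef_rot': array([-1.79977966e+02, -1.88473396e-02, -2.29894664e+01]), 'force': array([-0.97598106,  2.20316591,  0.47764791]), 'moment': array([0.60676648, 0.13757303, 0.02049328]), 'gripper_force': 30.002843141555786, 'finger_gap': 0.22778225185188467}
```

View pics/d.png

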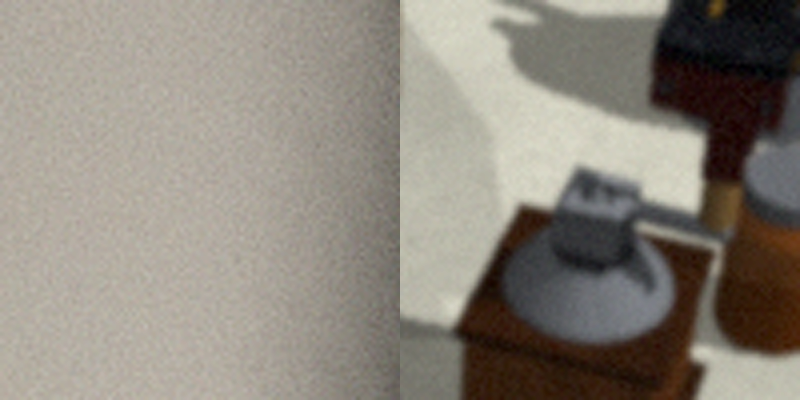

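Side crop: the hub is on the shaft with the tip visible in the hole at (600,185), and the crank has been carried round 810°. Next I release the knob and retreat upward.

drive_tool --deltas '[{"offset": [0, 0, 0], "angular": [0, 0, 0], "hand": 0}, {"offset": [0, 0, 0], "angular": [0, 0, 0], "hand": 0}, {"offset": [0, 0, 0], "angular": [0, 0, 0], "hand": 0.5}, {"offset": [0, 0, 0], "angular": [0, 0, 0], "hand": 0.5}, {"offset": [0, 0, 0], "angular": [0, 0, 0], "hand": 0.5}, {"offset": [0, 0, 0], "angular": [0, 0, 0], "hand": 0.5}, {"offset": [0, 0, 0], "angular": [0, 0, 0], "hand": 0.5}, {"offset": [0, 0, 0], "angular": [0, 0, 0], "hand": 0.5}, {"offset": [0, 0, -0.01], "angular": [0, 0, 0], "hand": 0.5}, {"offset": [0, 0, -0.025], "angular": [0, 0, 0], "hand": 0.5}, {"offset": [0, 0, -0.045], "angular": [0, 0, 0], "hand": 0.5}, {"offset": [0, 0, -0.07], "angular": [0, 0, 0], "hand": 0.5}, {"offset": [0, 0, -0.1], "angular": [0, 0, 0], "hand": 0.5}, {"offset": [0, 0, -0.12], "angular": [0, 0, 0], "hand": 0.5}, {"offset": [0, 0, -0.12], "angular": [0, 0, 0], "hand": 0.5}, {"offset": [0, 0, -0.12], "angular": [0, 0, 0], "hand": 0.5}, {"offset": [0, 0, -0.12], "angular": [0, 0, 0], "hand": 0.5}]'

```text
clock: 18.7
position: [0.6419, 0.1663, 0.327]
eef_rot: [180.0, 0.0, -23.0]
force: [-0.0, -0.5, -0.7]
finger_gap: 0.5
gripper_force: 0.0
```

```bash
python3 - <<'E'
from plant import manip
from h import *
st=manip.sense();print(st["position"],st["force"],st["finger_gap"])
ims=[]
f=manip.grab_frame("side");x,y=305,100
a=cv2.resize(f["color"][y-50:y+50,x-50:x+50,::-1],(400,400),interpolation=cv2.INTER_CUBIC)
b=cv2.resize(manip.grab_frame("wrist")["color"][:300,106:406,::-1],(400,400))
cv2.imwrite("pics/e.png",np.clip(np.hstack([a,b])*1.6,0,255).astype('uint8'))
E
```

```text
[0.64186553 0.16626669 0.3270085 ] [-0.01806503 -0.51728814 -0.68316122] 0.49984220184344513
```

View pics/e.png

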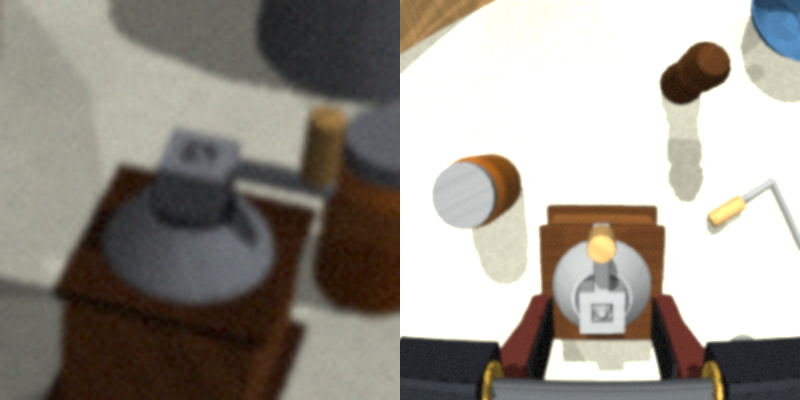

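The crank sits level on the shaft, with the hub at (200,170) in the side crop. The gripper is clear of it, so I am handing in.

```bash
python3 -c "
from plant import manip
print(manip.job_done())"
```

```text
the job is handed in; nothing more can be done
None
```

The mill's own crank is fully down on the shaft, I carried it clockwise through about 810° (2¼ turns), and the arm is clear; the job is handed in at about 19 s, but the interface returned no verdict.

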